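# Take the outlet tube out of a push-fit water filter

### The job

Take the steel outlet tube out of the water filter's push-fit so it can be cleaned: press the black collet ring fully down, firmly but without forcing it, and draw the tube out while the ring is down, never wrenching it against the catch. Then gently stand the tube, foot down, fully home in the hole of the wooden draining block, and leave everything else where it is.

Things in the scene. Friction and masses are not known exactly. Their poses are not given: they have to be found in the camera images.
- port (a point): Centre of the top of the push-fit's fixed grey body (33 mm across), on the tube's axis, 56 to 68 mm above the table; z up. Above it, round the upright tube, is the black collet ring: a flat flange 35 mm outside, 18 mm inside, 6 mm thick. The ring is screwed up its sleeve by an unknown amount, so the raised ring's top face lies anywhere from 16 to 26 mm above this point: find it by touch or by eye.
- station: The filter station with its ring; origin under the tube's axis, 68 mm under point port. The ring travels 8 mm down to a hard stop; a spring pushes back with 6 N when up, 14 N at the stop. Hidden teeth lock the tube; they are clear only for the last 2 mm of travel. Held on the stop by the fingertips, with the tube gripped there, ring and tube can rise together: the tube is free after 1 mm.
- cartridge (a point): Top centre of the white filter cartridge, 72 mm across, 18 mm higher than point port, 118 mm behind the tube's axis (+x of this frame), on the same white plinth. The plinth is 100 mm wide, its top 48 mm under point port, reaches 45 mm before and 170 mm behind the tube's axis, and is fixed. Over 34 N from the fingers on the ring, or over 35 N between tube and fitting, does damage.
- tube_mid (a point): Centre (half-way up) of the loose steel tube: 16 mm in diameter, 102 mm long, about 0.12 kg, upright in the fitting; its z axis points along the tube to its top. Its top starts 54 mm above point port and its foot 48 mm below it. The catch groove, 6.4 mm in diameter, lies 8 to 15 mm above the foot; the last 2 mm of the foot are narrowed to 14.4 mm.
- tube_foot (a point): Centre of the foot (lower end face) of the same tube; z along the tube to its top.
- block_hole0 (a point): Centre of the mouth of the hole in the draining block, in the top face, 45 mm above the table; z up. The block is wood, 90 x 90 x 45 mm, and does not move; the hole is round, 20 mm wide with a small chamfer, 30 mm deep, upright. The tube stands in it with its foot on the hole's floor.
- mug: Stoneware mug, 76 mm across, 75 mm high, with a handle; origin at the centre of its underside. Bystander.
- spice: Small amber jar, 44 mm across, 65 mm high; origin at the centre of its underside. Bystander.
- bowl: White bowl, 124 mm across, 55 mm high; origin at the centre of its underside. Bystander.
- mill: Dark wooden pepper mill, 54 mm across, 125 mm high; origin at the centre of its underside. Bystander.
- flask: Stoneware bottle, 72 mm across, 170 mm high; origin at the centre of its underside. Bystander.
- spoon: Wooden spoon lying on the counter, handle to its -x. Bystander.
- honey: Honey jar with a brass lid, 64 mm across, 85 mm high; origin at the centre of its underside. Bystander.

How it is judged (in metres and radians):
On the way:
1. the tube is drawn right out of the push-fit, its foot above the ring (z of tube_foot in the frame of port above 0.027 m), for 0.05 s.
At the end, for the whole second after the job is handed in: The tube stands at rest in the draining block's hole, foot down, upright within 0.2 rad, its foot within 6 mm of the hole's axis and more than 25 mm deep (horizontal distance between tube_foot and block_hole0 below 0.006 m and z of tube_foot in the frame of block_hole0 below -0.025 m and angle between tube_mid's own z axis and vertical below 0.2 rad and linear speed of tube below 0.02 m/s); the robot touches nothing.
It fails at once if the ring or fitting is forced: the fingers press on it with more than 34 N (contact force between the fingers and station above 34 N).
It fails at once if the tube is wrenched against the fitting, its ring or its teeth with more than 35 N (contact force between tube and station above 35 N).
It fails at once if the tube is dropped or rammed into the block: more than 30 N between them (contact force between tube and block above 30 N).
It fails at once if another thing on the counter is moved more than 20 mm (distance of any of mug, spice, bowl, mill, flask, spoon, honey from where it was at the start of the episode above 0.02 m).
It also fails if it takes over 67 s, if anything falls off the work surface, if the arm or the gripper's body presses on something with over 40 N, if the wrist force passes 120 N, or if a joint passes its speed limit or range.

### The arm

A 6-joint arm with a two-finger parallel gripper is mounted at the origin on the work surface. World frame = base frame: x ahead of the robot, y to its left, z up, the work surface at z = 0. Lengths are in mm, angles in rad, forces in N, time in s.
With the tool pointing down it reaches from about 350 to 875 mm from the base axis. Payload 4.2 kg.
Tool frame: the origin (TCP) lies at the very end of the fingers, on their centre line; the grasp point (between the pads) lies 19 mm behind it; z points along the fingers, y is the line along which they close (so a half turn about z gives the same grasp; the last joint's range is limited). The gripper opens to 85 mm and grips with 20 to 120 N. Pads are 22 mm wide; open, the fingers measure 114 mm over their backs; the gripper's body (76 mm by 85 mm) begins 54 mm behind the grasp point. The pads swing forward as they close: fully open they stand 13 mm farther back than shut.
Start: joints at [-0.905, 0.385, 0.008, 0, -1.194, -0.259], TCP at [247.308, -573.967, 231.312] pointing down, gripper open.
Joint ranges: [-3.14, 3.14], [-1.21, 2.06], [-1.07, 1.41], [-3.16, 2.05], [-2.99, -0.16], [-3.1, 3.1]. Speed limits (rad/s): [2.79, 2.79, 3.14, 3.14, 3.14, 3.14].

### API

Orientations are given as a unit quaternion [x, y, z, w].
In Python, from bench import arm gives the robot as it stands. The module is installed in compiled form; this text tells all that it offers.
- The arm moves only by the tool drive_tool, never from a script. Its argument "targets" is a list of rows, each a list of 5 numbers: the closure, from -1 (fully open) to 1 (shut), then the shift along the tool's x, y, z in mm, then the turn about the tool's z in degrees. In form: [[grip, tx, ty, tz, roll], ...]. A call has 1 to 12 rows; each row is the pose to reach, as a shift and turn from the pose commanded when the call began, along the tool's axes at that moment; what a row does not reach only later rows make up. A row lasts 1/10 s, in which the tool goes at most 50 mm and 8.59 degrees, less where a joint would pass 70% of its speed; a pose out of reach is approached as far as the arm can. A call with a gripper value outside its range is refused whole. The fingers move at their own pace and stop on an object; the grip force is fixed at half the most. Time passes only in rows, so rows that repeat a pose let the fingers close. It gives the time, the measured TCP pose, the force, the opening and the grip force at its end, in the units of the state.
- arm.read_state(): the state, without advancing time (a new reading comes with each control period).
- arm.get_image(name): name is "scene" or "top" or "wrist"; returns the picture (420x560x3 uint8, blue, green, red); there is no depth.
- arm.camera_params(name): a dict with "fov_y" (degrees; the focal length in pixels is half the picture's height over the tangent of half this angle, whatever the lens; pixels are square), "cx", "cy" (the principal point, pixels), "rvec" (rotation vector, rad) and "tvec" (3), from world to camera coordinates, as OpenCV has them; the wrist camera has in their place "tool_from_camera" (4x4, takes a point from camera to tool coordinates, whose origin is the TCP and whose axes are the flange's). Camera axes: x right, y down, z forward; pixel columns grow to the right and rows downward; lengths in mm; the calibration is good to about 2 mm. A picture is of the moment at which its call begins: read the wrist's pose just before it. camera_params takes no time and is no camera call.
- arm.job_done(): hands the job in; it is judged then, once.
The state is a dict: "clock": time; "joints": joint angles; "joint_vel": joint speeds; "joint_efforts": joint torques, N m; "position": TCP position; "ee_rot": TCP orientation; "contact_force": force on the tool from outside, world axes, zero at the start; "wrist_torque": the same for the moment, N m; "gripper_width": finger opening in mm; "grasp_force": force on a finger pad.
Only numpy, scipy, OpenCV 4.12 (cv2) and the standard library are available. Lean on these libraries where they do the work, as an engineer would, in place of code of your own. Each camera call takes 0.05 s, during which the arm holds its last target. There are 200 camera calls.

## Working session

There is one attempt and no reset: what is moved stays moved. The work goes in short steps, Python scripts to look and compute and a tool call to move; the robot and the scene stay as the last step left them, time stands still between calls to the robot, and variables do not carry over. Pictures are saved under pics/ and viewed, at most 10 in all, crops included, and the job is handed in when it is done.

Besides the shell and the picture viewer there is one more tool, called after "Call:" by a JSON object that holds its "method" and its "body", one argument or row to a line. drive_tool: Moves the arm, as the interface text tells. Its arguments: {"type":"object","properties":{"targets":{"type":"array","items":{"type":"array","items":{"type":"number"}}}},"required":["targets"]}

```bash
mkdir -p pics; python3 - <<'E'
from bench import arm
import cv2,numpy as np
s=arm.read_state();print(s)
for n in("scene","top","wrist"):
    cv2.imwrite(f"pics/{n}0.png",arm.get_image(n));print(n,arm.camera_params(n))
E
```

```text
{'clock': 0.0, 'joints': array([-9.05413093e-01,  3.85579742e-01,  6.63840172e-03, -5.08073478e-04,
       -1.19395149e+00, -2.58605622e-01]), 'joint_vel': array([-0.00081282,  0.00056898, -0.00035311,  0.00078369, -0.00032099,
       -0.00130196]), 'joint_efforts': array([ 1.68409646e-03, -3.92287982e+01,  1.88402045e+01,  4.18621212e+00,
       -4.53240718e-03,  6.99559450e-06]), 'position': array([ 247.08672477, -573.46962349,  230.2111313 ]), 'ee_rot': array([-2.01897523e-01,  9.79406063e-01,  1.04360012e-03, -2.55880641e-04]), 'contact_force': array([-0.0801931 ,  0.22212397, -0.67145081]), 'wrist_torque': array([0.04966006, 0.01191263, 0.02938125]), 'grasp_force': 0.0, 'gripper_width': 85.49180410761633}
scene {'fov_y': 56.54716795040253, 'cx': 277.88033892310995, 'cy': 212.08880793013137, 'rvec': array([ 2.21768942,  0.54971633, -0.2657895 ]), 'tvec': array([-530.65561248, -112.4101387 , 1404.36026024])}
top {'fov_y': 54.23798354146127, 'cx': 279.79110925220385, 'cy': 212.32074202704155, 'rvec': array([ 2.17397056, -2.22964329,  0.08354394]), 'tvec': array([   2.25112179,  596.01506705, 1046.62230244])}
wrist {'fov_y': 62.074415198028554, 'cx': 273.16745291832166, 'cy': 207.63385395745388, 'tool_from_camera': array([[ 7.10799547e-04, -9.63330880e-01, -2.68315319e-01,
         6.88341975e+01],
       [ 9.99999476e-01,  8.82296278e-04, -5.18584163e-04,
        -1.41018857e+00],
       [ 7.36301745e-04, -2.68314809e-01,  9.63331003e-01,
        -1.42283177e+02],
       [ 0.00000000e+00,  0.00000000e+00,  0.00000000e+00,
         1.00000000e+00]])}
```

View pics/scene0.png

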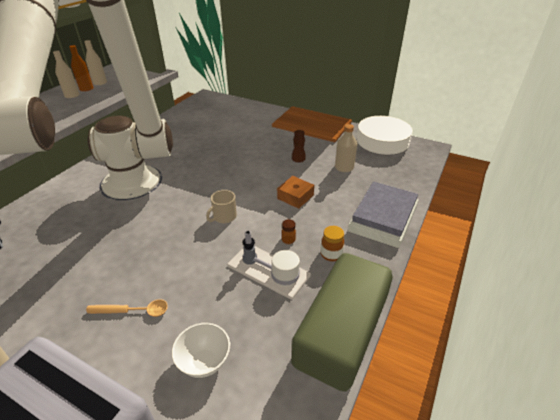

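View pics/top0.png

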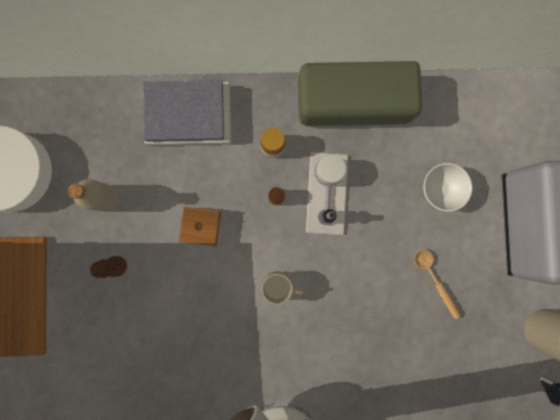

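The scene shows the plinth with its tube at about (248,240). In the top view the tube and ring are at (328,216), the cartridge at (330,170), the block hole at (198,226), the mug at (277,288) and the spice jar at (276,196).

```bash
cat > h.py <<'E'
from bench import arm
import cv2,numpy as np
from scipy.spatial.transform import Rotation as R
def cam(n,s=None):
    p=arm.camera_params(n);f=210/np.tan(np.radians(p["fov_y"]/2))
    if n=="wrist":
        s=s or arm.read_state();T=p["tool_from_camera"];Rt=R.from_quat(s["ee_rot"]).as_matrix()
        Rw=Rt@T[:3,:3];c=Rt@T[:3,3]+s["position"]
    else:
        Rw=R.from_rotvec(p["rvec"]).as_matrix().T;c=-Rw@p["tvec"]
    return f,p["cx"],p["cy"],Rw,c
def pt(C,u,v,z):
    f,cx,cy,Rw,c=C;d=Rw@[(u-cx)/f,(v-cy)/f,1];return c+d*(z-c[2])/d[2]
def px(C,P):
    f,cx,cy,Rw,c=C;q=Rw.T@(np.asarray(P)-c);return f*q[0]/q[2]+cx,f*q[1]/q[2]+cy
def two(C1,p1,C2,p2):
    A=[];b=[]
    for (f,cx,cy,Rw,c),(u,v) in((C1,p1),(C2,p2)):
        d=Rw@[(u-cx)/f,(v-cy)/f,1];d/=np.linalg.norm(d);M=np.eye(3)-np.outer(d,d);A.append(M);b.append(M@c)
    return np.linalg.lstsq(np.vstack(A),np.hstack(b),rcond=None)[0]
E
python3 - <<'E'
from h import *
C=cam("top");S=cam("scene")
for n,u,v,z in(("ring",328,216,80),("cart",330,170,80),("hole",198,226,45),("mug",277,288,75),("spice",276,196,65),("flask",97,195,100),("honey",272,142,85)):print(n,pt(C,u,v,z).round())
print(C[4].round())
a=cv2.imread("pics/top0.png");b=cv2.imread("pics/scene0.png")
cv2.imwrite("pics/c.png",np.hstack([cv2.resize(a[150:260,290:370],None,fx=5,fy=5,interpolation=2),cv2.resize(b[215:303,220:315],None,fx=4,fy=6.25,interpolation=2)]))
E
```

```text
ring [ 580. -129.   80.]
cart [ 693. -138.   80.]
hole [565. 194.  45.]
mug [409.  -0.  75.]
spice [634.  -3.  65.]
flask [643. 422. 100.]
honey [765.   3.  85.]
[ 536.    8. 1079.]
```

View pics/c.png

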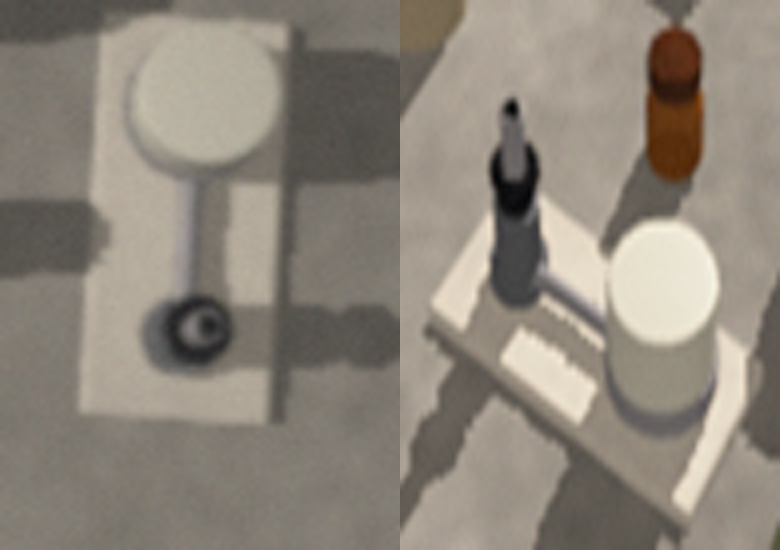

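The crops show the tube top at top-view pixel (331.8,214.8) and scene pixel (247.7,232.1). The ring's top face is at (329.8,216) and (248.5,242.5).

```bash
python3 - <<'E'
from h import *
C=cam("top");S=cam("scene")
t=two(C,(331.8,214.8),S,(247.7,232.1));r=two(C,(329.8,216),S,(248.5,242.5))
print(t.round(1),r.round(1),px(C,t),px(S,t))
s=arm.read_state();Rt=R.from_quat(s["ee_rot"]).as_matrix()
print(Rt.round(3))
g=np.array([t[0]-0,t[1],t[2]+120]);print((Rt.T@(g-s["position"])).round(1))
E
```

```text
[ 582.3 -133.7  110.4] [ 581.7 -134.    72. ] (np.float64(331.63244070420694), np.float64(214.55564303399044)) (np.float64(247.43423907464705), np.float64(232.10762283587783))
[[-0.918 -0.396 -0.001]
 [-0.396  0.918  0.001]
 [ 0.     0.002 -1.   ]]
[-4.818e+02  2.715e+02  4.000e-01]
```

Call:
{"method": "drive_tool", "body": {
  "targets": [
    [-1,-35,20,0,3],
    [-1,-75,42,0,6],
    [-1,-115,65,0,9],
    [-1,-155,87,0,12],
    [-1,-195,110,0,15],
    [-1,-235,132,0,18],
    [-1,-275,155,0,21],
    [-1,-315,178,0,23.3],
    [-1,-355,200,0,23.3],
    [-1,-395,223,0,23.3],
    [-1,-435,245,0,23.3],
    [-1,-465,262,0,23.3]
  ]
}}

```text
clock: 1.35
position: [571.9, -147.0, 231.0]
ee_rot: [-0.001, 1.0, 0.0, -0.0]
contact_force: [-0.1, -0.1, 0.0]
gripper_width: 85.3
grasp_force: 0.0
```

Call:
{"method": "drive_tool", "body": {
  "targets": [
    [-1,-10,0,0,0],
    [-1,-18,0,0,0],
    [-1,-18,0,0,0],
    [-1,-18,0,0,0],
    [-1,-18,0,0,0],
    [-1,-18,0,0,0]
  ]
}}

```text
clock: 1.95
position: [588.1, -150.1, 231.6]
ee_rot: [0.001, 1.0, 0.0, 0.0]
contact_force: [-0.1, -0.5, 0.0]
gripper_width: 85.4
grasp_force: 0.0
```

```bash
python3 - <<'E'
from h import *
s=arm.read_state();print(s["position"],R.from_quat(s["ee_rot"]).as_matrix().round(3),s["contact_force"])
im=arm.get_image("wrist");cv2.imwrite("pics/w1.png",im)
E
```

```text
[ 588.07489826 -150.13446563  231.57911558] [[-1.     0.001  0.   ]
 [ 0.001  1.     0.   ]
 [-0.     0.    -1.   ]] [-0.10819166 -0.49188018  0.0492483 ]
```

View pics/w1.png

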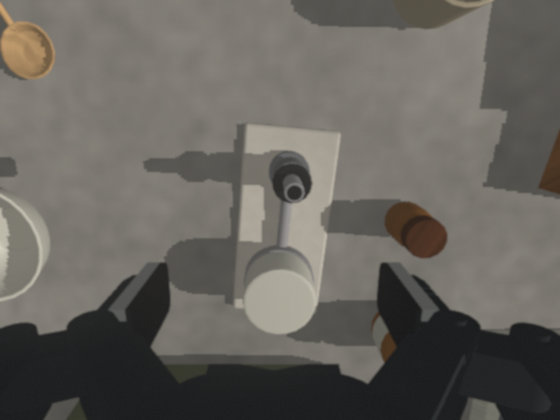

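In the wrist view the tube's top rim is centred near (294,191), the ring near (290,178) and the spice jar's lid near (426,238).

```bash
python3 - <<'E'
from h import *
W=cam("wrist");C=cam("top");S=cam("scene")
for z in(108,112,116,120):print(z,pt(W,294,190.5,z).round(1))
t=two(W,(294,190.5),S,(247.7,232.1));print(t.round(1)); print(two(W,(294,190.5),C,(331.8,214.8)).round(1))
im=cv2.imread("pics/w1.png");cv2.imwrite("pics/w1c.png",cv2.resize(im[130:220,240:350],None,fx=6,fy=6,interpolation=2))
E
```

```text
108 [ 580.3 -135.5  108. ]
112 [ 579.4 -135.7  112. ]
116 [ 578.5 -136.   116. ]
120 [ 577.6 -136.2  120. ]
[ 581.3 -134.3  109.6]
[ 581.9 -135.2  101.4]
```

View pics/w1c.png

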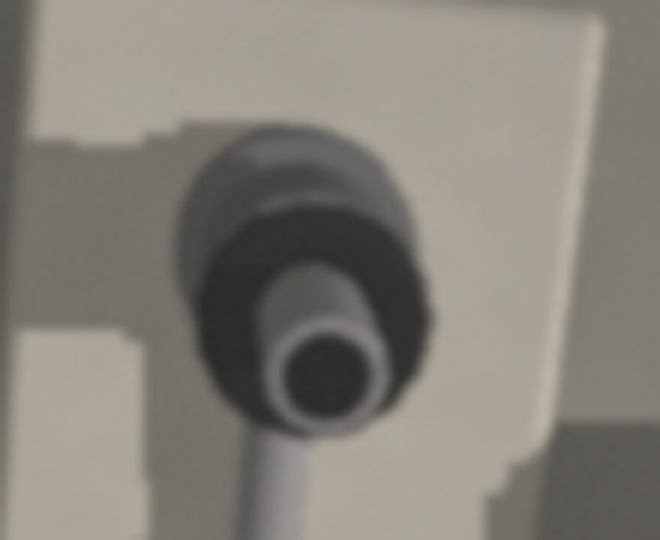

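```bash
python3 - <<'E'
from h import *
W=cam("wrist");C=cam("top");S=cam("scene")
print(W[4])
for z in(108,112,116,120):print(z,pt(W,294.5,192.8,z).round(1))
for z in(72,76,80,84,88):print(z,pt(W,292.3,183.3,z).round(1))
t=two(W,(294.5,192.8),S,(247.7,232.1));print(t.round(1))
E
```

```text
[ 519.95522416 -151.5453513   373.87129215]
108 [ 582.1 -135.1  108. ]
112 [ 581.2 -135.3  112. ]
116 [ 580.3 -135.6  116. ]
120 [ 579.3 -135.8  120. ]
72 [ 582.  -134.9   72. ]
76 [ 581.1 -135.2   76. ]
80 [ 580.3 -135.4   80. ]
84 [ 579.5 -135.6   84. ]
88 [ 578.7 -135.8   88. ]
[ 582.3 -134.4  110.6]
```

Call:
{"method": "drive_tool", "body": {
  "targets": [
    [-1,6.5,15,0,0],
    [-1,6.5,15,20,0],
    [-1,6.5,15,50,0],
    [-1,6.5,15,80,0],
    [-1,6.5,15,110,0],
    [-1,6.5,15,130,0],
    [-1,6.5,15,136,0],
    [0,6.5,15,136,0],
    [0.3,6.5,15,136,0],
    [0.4,6.5,15,136,0],
    [0.4,6.5,15,136,0],
    [0.4,6.5,15,136,0]
  ]
}}

```text
clock: 3.2
position: [582.5, -134.4, 96.1]
ee_rot: [-0.0, 1.0, 0.0, 0.001]
contact_force: [0.0, 0.3, -1.0]
gripper_width: 25.5
grasp_force: 0.0
```

Call:
{"method": "drive_tool", "body": {
  "targets": [
    [0.45,0,0,0,0],
    [0.45,0,0,0,0],
    [0.45,0,0,0,0]
  ]
}}

```text
clock: 3.5
position: [582.2, -134.4, 95.3]
ee_rot: [-0.0, 1.0, 0.0, 0.0]
contact_force: [0.1, 0.3, -0.1]
gripper_width: 23.7
grasp_force: 0.0
```

```bash
python3 - <<'E'
from h import *
s=arm.read_state();print(s["position"],s["gripper_width"],s["contact_force"])
im=arm.get_image("wrist");cv2.imwrite("pics/w2.png",im)
E
```

```text
[ 582.17743627 -134.38469258   95.31220627] 23.7216964563224 [ 0.05603551  0.25613358 -0.06829005]
```

View pics/w2.png

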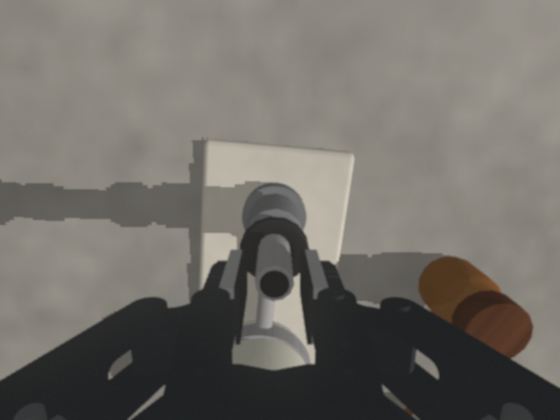

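The tube's rim is at (275,283), between the pads at about x=237 and x=305, so it is roughly centred. I'll lower in small steps and feel for the ring.

Call:
{"method": "drive_tool", "body": {
  "targets": [
    [0.48,0,0,1.5,0],
    [0.48,0,0,3,0],
    [0.48,0,0,4.5,0],
    [0.48,0,0,6,0],
    [0.48,0,0,7.5,0],
    [0.48,0,0,9,0],
    [0.48,0,0,9,0],
    [0.48,0,0,9,0]
  ]
}}

```text
clock: 4.35
position: [582.2, -134.4, 86.3]
ee_rot: [-0.0, 1.0, -0.0, -0.0]
contact_force: [0.5, 0.3, -0.4]
gripper_width: 22.1
grasp_force: 0.0
```

Call:
{"method": "drive_tool", "body": {
  "targets": [
    [0.48,0,0,1,0],
    [0.48,0,0,2,0],
    [0.48,0,0,3,0],
    [0.48,0,0,4,0],
    [0.48,0,0,4,0],
    [0.48,0,0,4,0]
  ]
}}

```text
clock: 4.95
position: [582.2, -134.4, 82.3]
ee_rot: [-0.0, 1.0, -0.0, -0.0]
contact_force: [-0.2, -0.5, 0.3]
gripper_width: 22.2
grasp_force: 0.0
```

Call:
{"method": "drive_tool", "body": {
  "targets": [
    [0.48,0,0,1,0],
    [0.48,0,0,2,0],
    [0.48,0,0,3,0],
    [0.48,0,0,3,0],
    [0.48,0,0,3,0]
  ]
}}

```text
clock: 5.45
position: [582.2, -134.3, 79.3]
ee_rot: [-0.0, 1.0, 0.0, 0.0]
contact_force: [0.5, 0.3, -0.0]
gripper_width: 22.2
grasp_force: 0.1
```

Call:
{"method": "drive_tool", "body": {
  "targets": [
    [0.48,0,0,1,0],
    [0.48,0,0,2,0],
    [0.48,0,0,2,0],
    [0.48,0,0,2,0]
  ]
}}

```text
clock: 5.85
position: [582.3, -134.4, 78.4]
ee_rot: [-0.0, 1.0, -0.0, 0.0]
contact_force: [-1.7, 1.7, 6.4]
gripper_width: 22.1
grasp_force: 3.1
```

Call:
{"method": "drive_tool", "body": {
  "targets": [
    [0.48,0,0,1,0],
    [0.48,0,0,2,0],
    [0.48,0,0,2,0],
    [0.48,0,0,2,0]
  ]
}}

```text
clock: 6.25
position: [582.3, -134.4, 76.8]
ee_rot: [-0.0, 1.0, -0.0, 0.0]
contact_force: [-2.0, 1.6, 7.9]
gripper_width: 22.1
grasp_force: 3.9
```

Call:
{"method": "drive_tool", "body": {
  "targets": [
    [0.48,0,0,1,0],
    [0.48,0,0,2,0],
    [0.48,0,0,2,0],
    [0.48,0,0,2,0]
  ]
}}

```text
clock: 6.65
position: [582.3, -134.4, 75.1]
ee_rot: [-0.0, 1.0, -0.0, 0.0]
contact_force: [-3.4, 1.6, 9.5]
gripper_width: 22.1
grasp_force: 4.7
```

Call:
{"method": "drive_tool", "body": {
  "targets": [
    [0.48,0,0,1,0],
    [0.48,0,0,2,0],
    [0.48,0,0,3,0],
    [0.48,0,0,4,0],
    [0.48,0,0,4,0],
    [0.48,0,0,4,0]
  ]
}}

```text
clock: 7.25
position: [582.3, -134.4, 71.8]
ee_rot: [-0.001, 1.0, -0.0, 0.0]
contact_force: [-5.2, 2.5, 12.5]
gripper_width: 22.0
grasp_force: 6.4
```

Call:
{"method": "drive_tool", "body": {
  "targets": [
    [0.48,0,0,1,0],
    [0.48,0,0,1,0],
    [0.48,0,0,1,0]
  ]
}}

```text
clock: 7.55
position: [582.3, -134.4, 71.2]
ee_rot: [-0.001, 1.0, -0.0, 0.0]
contact_force: [-5.2, 2.3, 14.8]
gripper_width: 22.3
grasp_force: 7.2
```

Call:
{"method": "drive_tool", "body": {
  "targets": [
    [0.48,0,0,0.5,0],
    [0.48,0,0,0.5,0],
    [0.48,0,0,0.5,0]
  ]
}}

```text
clock: 7.85
position: [582.3, -134.4, 71.1]
ee_rot: [-0.001, 1.0, -0.0, 0.001]
contact_force: [-6.5, 2.9, 16.5]
gripper_width: 21.9
grasp_force: 8.3
```

Call:
{"method": "drive_tool", "body": {
  "targets": [
    [0.5,0,0,0.2,0],
    [0.52,0,0,0.2,0],
    [0.54,0,0,0.2,0],
    [0.56,0,0,0.2,0],
    [0.58,0,0,0.2,0],
    [0.58,0,0,0.2,0]
  ]
}}

```text
clock: 8.45
position: [583.3, -134.6, 71.4]
ee_rot: [-0.001, 1.0, -0.001, 0.002]
contact_force: [-4.9, 2.1, 16.7]
gripper_width: 18.2
grasp_force: 8.3
```

```bash
python3 - <<'E'
from h import *
s=arm.read_state();print(s["position"],s["gripper_width"],s["contact_force"],s["wrist_torque"])
E
```

```text
[ 583.32038976 -134.55524067   71.35829827] 18.21295982585673 [-4.94764099  2.06105003 16.72567913] [0.62586463 1.44764501 0.01393124]
```

Call:
{"method": "drive_tool", "body": {
  "targets": [
    [0.6,0,0,0,0],
    [0.62,0,0,0,0],
    [0.64,0,0,0,0],
    [0.66,0,0,0,0],
    [0.7,0,0,0,0],
    [0.8,0,0,0,0],
    [0.9,0,0,0,0],
    [1,0,0,0,0],
    [1,0,0,0,0],
    [1,0,0,0,0]
  ]
}}

```text
clock: 9.45
position: [583.8, -134.6, 71.5]
ee_rot: [-0.001, 1.0, -0.001, 0.002]
contact_force: [-4.2, 2.6, 16.4]
gripper_width: 14.5
grasp_force: 61.0
```

Call:
{"method": "drive_tool", "body": {
  "targets": [
    [1,0,0,-1,0],
    [1,0,0,-2,0],
    [1,0,0,-3,0],
    [1,0,0,-4,0],
    [1,0,0,-4,0]
  ]
}}

```text
clock: 9.95
position: [583.8, -134.5, 73.9]
ee_rot: [-0.001, 1.0, -0.0, 0.002]
contact_force: [-0.1, 0.9, 7.8]
gripper_width: 14.2
grasp_force: 61.2
```

Call:
{"method": "drive_tool", "body": {
  "targets": [
    [1,0,0,-2,0],
    [1,0,0,-4,0],
    [1,0,0,-6,0],
    [1,0,0,-8,0],
    [1,0,0,-10,0],
    [1,0,0,-10,0]
  ]
}}

```text
clock: 10.55
position: [582.8, -134.3, 82.1]
ee_rot: [-0.0, 1.0, -0.0, 0.001]
contact_force: [4.3, -0.2, -5.1]
gripper_width: 14.3
grasp_force: 59.0
```

Call:
{"method": "drive_tool", "body": {
  "targets": [
    [1,0,0,-5,0],
    [1,0,0,-10,0],
    [1,0,0,-15,0],
    [1,0,0,-20,0],
    [1,0,0,-25,0],
    [1,0,0,-30,0],
    [1,0,0,-35,0],
    [1,0,0,-35,0]
  ]
}}

```text
clock: 11.35
position: [582.2, -134.5, 117.7]
ee_rot: [-0.0, 1.0, -0.0, 0.0]
contact_force: [1.9, 0.1, 0.0]
gripper_width: 14.4
grasp_force: 59.0
```

Call:
{"method": "drive_tool", "body": {
  "targets": [
    [1,0,0,-8,0],
    [1,0,0,-16,0],
    [1,0,0,-24,0],
    [1,0,0,-32,0],
    [1,0,0,-40,0],
    [1,0,0,-48,0],
    [1,0,0,-56,0],
    [1,0,0,-64,0],
    [1,0,0,-72,0],
    [1,0,0,-80,0],
    [1,0,0,-80,0],
    [1,0,0,-80,0]
  ]
}}

```text
clock: 12.55
position: [582.1, -134.3, 196.7]
ee_rot: [-0.0, 1.0, 0.0, 0.0]
contact_force: [0.1, -0.6, -0.9]
gripper_width: 14.6
grasp_force: 58.9
```

```bash
python3 - <<'E'
from h import *
s=arm.read_state();print(s["position"],s["gripper_width"],s["contact_force"],s["grasp_force"])
w=arm.get_image("wrist");b=arm.get_image("scene")
cv2.imwrite("pics/s3full.png",b)
cv2.imwrite("pics/s3.png",np.hstack([cv2.resize(b[150:290,170:330],(480,420),interpolation=2),w[:,150:420]]))
E
```

```text
[ 582.1016245  -134.29931746  196.66935015] 14.614375650810434 [ 0.08007984 -0.64489422 -0.88329492] 58.920475244522095
```

View pics/s3.png

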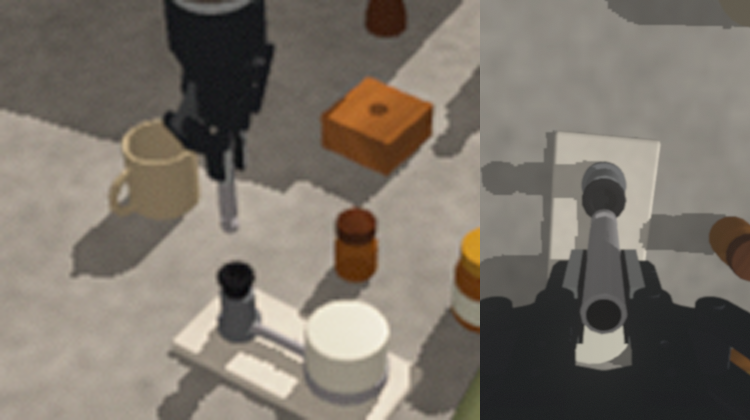

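The tube is clear of the ring and held upright. In the wrist view its foot is at about (275,212) and its top at (274,316); the scene also shows the ring free. Next I move over the block.

Call:
{"method": "drive_tool", "body": {
  "targets": [
    [1,1,20,0,0],
    [1,3,50,0,0],
    [1,5,85,0,0],
    [1,6,120,0,0],
    [1,8,155,0,0],
    [1,10,190,0,0],
    [1,12,225,0,0],
    [1,14,260,0,0],
    [1,16,290,0,0],
    [1,17,313,0,0],
    [1,17,325,0,0],
    [1,17,328,0,0]
  ]
}}

```text
clock: 13.85
position: [565.0, 194.5, 196.1]
ee_rot: [-0.001, 1.0, -0.0, -0.0]
contact_force: [-0.6, -0.1, -0.7]
gripper_width: 14.5
grasp_force: 59.0
```

Call:
{"method": "drive_tool", "body": {
  "targets": [
    [1,0,0,10,0],
    [1,0,0,20,0],
    [1,0,0,30,0],
    [1,0,0,40,0],
    [1,0,0,48,0],
    [1,0,0,48,0],
    [1,0,0,48,0],
    [1,0,0,48,0]
  ]
}}

```text
clock: 14.65
position: [565.5, 193.8, 149.2]
ee_rot: [-0.0, 1.0, 0.0, 0.001]
contact_force: [-0.6, 0.5, -0.1]
gripper_width: 14.2
grasp_force: 59.0
```

```bash
python3 - <<'E'
from h import *
s=arm.read_state();print(s["position"],s["contact_force"])
w=arm.get_image("wrist")
cv2.imwrite("pics/w4f.png",w);cv2.imwrite("pics/w4.png",cv2.resize(w[100:340,180:380],None,fx=2.5,fy=2.5,interpolation=2))
E
```

```text
[565.5379775  193.83470754 149.16362303] [-0.57993921  0.46775973 -0.12322883]
```

View pics/w4.png

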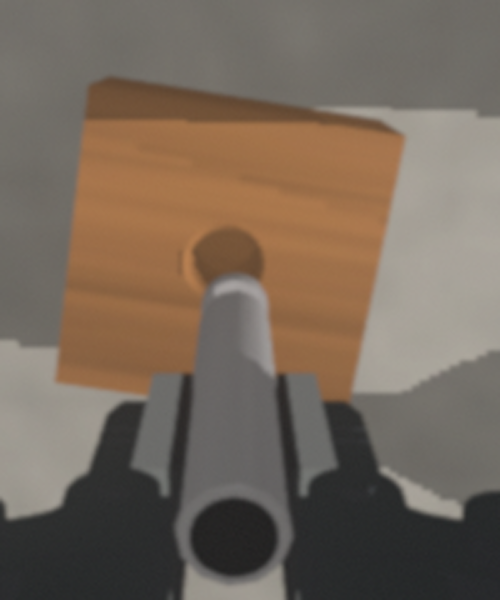

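The hole's mouth is centred near crop (223,267), which is full-image (269,207). The tube's foot far edge is at about (275,209) and its top rim at (274,314).

```bash
python3 - <<'E'
from h import *
W=cam("wrist");s=arm.read_state();print(s["position"],W[4].round(1),W[0])
print("hole",pt(W,269.2,207,45).round(1))
w=cv2.imread("pics/w4f.png")
# block top corners -> center (crop px)
c=[(85,119),(403,136),(351,401),(57,381)]
print(np.array([pt(W,u/2.5+180,v/2.5+100,45) for u,v in c]).round(1))
x,y=s["position"][:2]
for z in(82,86,90):
    f=px(W,(x,y,z)); e=px(W,(x-7.2,y,z)); print(z,np.round(f,1),np.round(e,1))
for z in(184,188,192):print(z,np.round(px(W,(x,y,z)),1),pt(W,273.6,314,z).round(1))
print("foot",[pt(W,275.2,209,z).round(1) for z in(82,86,90)])
E
```

```text
[565.53010679 193.84781428 149.25803426] [497.2 192.1 291.5] 348.985143844655
hole [565.7 189.2  45. ]
[[522.6 150.7  45. ]
 [527.3 240.   45. ]
 [608.1 228.4  45. ]
 [601.6 138.6  45. ]]
82 [275.9 222.4] [275.9 211.5]
86 [275.9 224.4] [275.9 213.3]
90 [276.  226.5] [276.  215.2]
184 [278.  313.1] [565.9 192.3 184. ]
188 [278.1 319.8] [563.3 192.3 188. ]
192 [278.3 326.8] [560.8 192.3 192. ]
foot [array([556.7, 193.4,  82. ]), array([555.6, 193.4,  86. ]), array([554.4, 193.4,  90. ])]
```

Call:
{"method": "drive_tool", "body": {
  "targets": [
    [1,-10,-2,0,0],
    [1,-20,-4,0,0],
    [1,-25,-4,0,0],
    [1,-25,-4,0,0],
    [1,-25,-4,0,0],
    [1,-25,-4,0,0]
  ]
}}

```text
clock: 15.3
position: [589.9, 189.6, 148.5]
ee_rot: [-0.0, 1.0, -0.0, -0.0]
contact_force: [-0.6, -0.2, -1.0]
gripper_width: 14.3
grasp_force: 59.0
```

```bash
python3 - <<'E'
from h import *
s=arm.read_state();W=cam("wrist",s);print(s["position"])
w=arm.get_image("wrist");cv2.imwrite("pics/w5f.png",w)
c=cv2.resize(w[60:300,180:380],None,fx=2.5,fy=2.5,interpolation=2);cv2.imwrite("pics/w5.png",c)
for P in((565.7,189.2,45),(560,189.5,45)):print(np.round(px(W,P),1))
E
```

```text
[589.94542875 189.56425028 148.48138954]
[275.2 174.5]
[275.6 166.5]
```

View pics/w5.png

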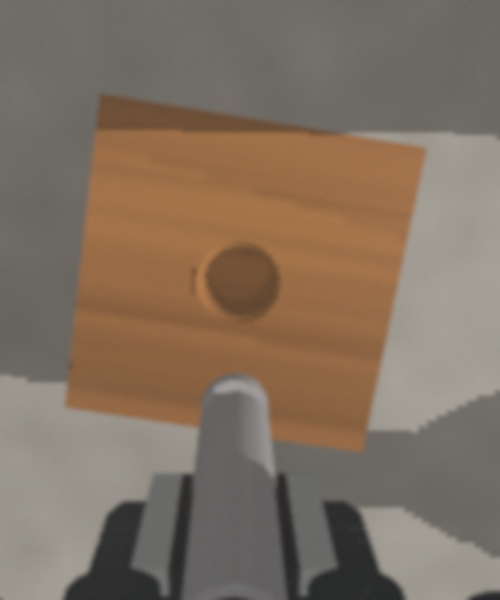

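The hole is now fully visible, its mouth spanning crop x 195–282 and y 241–323. The block's corners are at (100,94), (426,148), (363,452) and (66,407), and the tube foot's far edge is at (236,374).

```bash
python3 - <<'E'
from h import *
s=arm.read_state();W=cam("wrist",s)
g=lambda u,v,z:pt(W,u/2.5+180,v/2.5+60,z).round(1)
K=np.array([g(u,v,45) for u,v in((100,94),(426,148),(363,452),(66,407))]);print(K,K.mean(0),np.linalg.norm(K-np.roll(K,1,0),axis=1))
print("mouth",g(238.5,282,45),"inner",g(243.5,282,45))
x,y=s["position"][:2]
for z in(78,82,86,90):print("foot far edge",z,g(236.5,374,z)+[7.2,0,0]-np.array([x,y,0]))
w=cv2.imread("pics/w5f.png");h=cv2.cvtColor(w,cv2.COLOR_BGR2HSV)
v=h[160:186,255:296,2];m=(v<95).astype(np.uint8);print(v[13],v[:,22])
E
```

```text
[[513.5 152.   45. ]
 [527.5 240.5  45. ]
 [616.  226.9  45. ]
 [602.  138.4  45. ]] [564.75 189.45  45.  ] [89.53887424 89.60050223 89.53887424 89.60050223]
mouth [564.5 189.4  45. ] inner [564.5 190.8  45. ]
foot far edge 78 [-0.41574918 -0.81200581 78.        ]
foot far edge 82 [-1.51574918 -0.91200581 82.        ]
foot far edge 86 [-2.61574918 -0.91200581 86.        ]
foot far edge 90 [-3.81574918 -0.91200581 90.        ]
[148 140 139 158 173 176 166 142 117 106 110 111 111 110 111 111 111 112
 112 112 113 113 113 113 114 115 114 115 113 112 109 105 101 101 103 107
 122 140 150 153 153] [106 107 110 113 115 116 117 115 115 115 116 115 113 113 111 110 110 110
 109 106 103 100 100  99  98 104]
```

Call:
{"method": "drive_tool", "body": {
  "targets": [
    [1,10,0.3,0,0],
    [1,19,0.7,0,0],
    [1,22.9,0.7,0,0],
    [1,22.9,0.7,8,0],
    [1,22.9,0.7,16,0],
    [1,22.9,0.7,24,0],
    [1,22.9,0.7,30,0],
    [1,22.9,0.7,34,0],
    [1,22.9,0.7,34,0],
    [1,22.9,0.7,34,0],
    [1,22.9,0.7,34,0]
  ]
}}

```text
clock: 16.45
position: [567.6, 190.5, 115.0]
ee_rot: [-0.0, 1.0, 0.0, 0.0]
contact_force: [-0.5, -0.2, -0.4]
gripper_width: 14.6
grasp_force: 59.0
```

```bash
python3 - <<'E'
from h import *
s=arm.read_state();W=cam("wrist",s);print(s["position"],s["contact_force"])
w=arm.get_image("wrist");cv2.imwrite("pics/w6f.png",w)
u,v=map(int,px(W,(566,190,48)));print(u,v)
cv2.imwrite("pics/w6.png",cv2.resize(w[v-60:v+60,u-70:u+70],None,fx=5,fy=5,interpolation=2))
for P in((564.7,189.5,45),(554.7,189.5,45)):print((np.array(px(W,P))-[u-70,v-60])*5)
E
```

```text
[567.55385032 190.46624523 114.96462581] [-0.46214864 -0.18638541 -0.39646866]
275 220
[346.7553729  284.49133622]
[346.90006905 208.4291899 ]
```

View pics/w6.png

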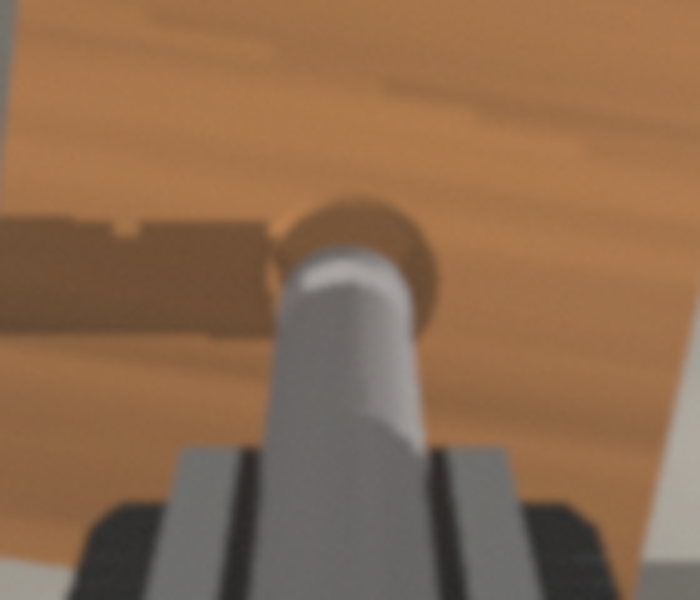

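The foot's far edge is at crop (347,248) and the hole centre at (347,284). With the foot about 7 mm above the mouth, that means it is aligned within about 0.5 mm. I'll lower gently.

Call:
{"method": "drive_tool", "body": {
  "targets": [
    [1,0,0,2,0],
    [1,0,0,4,0],
    [1,0,0,6,0],
    [1,0,0,8,0],
    [1,0,0,9,0],
    [1,0,0,10,0],
    [1,0,0,11,0],
    [1,0,0,12,0],
    [1,0,0,12,0]
  ]
}}

```text
clock: 17.4
position: [567.2, 190.3, 102.5]
ee_rot: [-0.0, 1.0, -0.0, -0.0]
contact_force: [-0.8, 0.0, -0.3]
gripper_width: 14.5
grasp_force: 59.0
```

Call:
{"method": "drive_tool", "body": {
  "targets": [
    [1,0,0,1.5,0],
    [1,0,0,3,0],
    [1,0,0,4.5,0],
    [1,0,0,6,0],
    [1,0,0,7.5,0],
    [1,0,0,9,0],
    [1,0,0,10.5,0],
    [1,0,0,12,0],
    [1,0,0,12,0]
  ]
}}

```text
clock: 18.3
position: [567.1, 190.2, 90.3]
ee_rot: [-0.0, 1.0, -0.0, -0.0]
contact_force: [0.0, -0.2, -1.6]
gripper_width: 14.4
grasp_force: 59.0
```

Call:
{"method": "drive_tool", "body": {
  "targets": [
    [1,0,0,1.5,0],
    [1,0,0,3,0],
    [1,0,0,4.5,0],
    [1,0,0,6,0],
    [1,0,0,7.5,0],
    [1,0,0,9,0],
    [1,0,0,9,0],
    [1,0,0,9,0]
  ]
}}

```text
clock: 19.1
position: [567.3, 190.3, 81.6]
ee_rot: [-0.0, 1.0, -0.0, -0.0]
contact_force: [0.6, 0.2, -0.5]
gripper_width: 14.6
grasp_force: 59.0
```

Call:
{"method": "drive_tool", "body": {
  "targets": [
    [1,0,0,0.7,0],
    [1,0,0,1.5,0],
    [1,0,0,1.5,0]
  ]
}}

```text
clock: 19.4
position: [567.2, 190.3, 80.0]
ee_rot: [-0.0, 1.0, -0.0, -0.0]
contact_force: [0.5, -0.2, -1.7]
gripper_width: 14.9
grasp_force: 59.0
```

Call:
{"method": "drive_tool", "body": {
  "targets": [
    [1,0,0,0.7,0],
    [1,0,0,1.5,0],
    [1,0,0,1.5,0]
  ]
}}

```text
clock: 19.7
position: [567.1, 190.3, 78.5]
ee_rot: [-0.0, 1.0, -0.0, -0.0]
contact_force: [0.6, -0.0, -0.7]
gripper_width: 14.3
grasp_force: 59.0
```

Call:
{"method": "drive_tool", "body": {
  "targets": [
    [1,0,0,0.5,0],
    [1,0,0,1,0],
    [1,0,0,1,0]
  ]
}}

```text
clock: 20.0
position: [567.2, 190.3, 77.5]
ee_rot: [-0.0, 1.0, -0.0, -0.0]
contact_force: [1.2, -0.5, -0.9]
gripper_width: 14.3
grasp_force: 59.0
```

Call:
{"method": "drive_tool", "body": {
  "targets": [
    [1,0,0,0.5,0],
    [1,0,0,1,0],
    [1,0,0,1,0]
  ]
}}

```text
clock: 20.3
position: [567.5, 190.4, 77.3]
ee_rot: [-0.0, 1.0, 0.0, 0.0]
contact_force: [-0.6, -1.0, 3.3]
gripper_width: 14.9
grasp_force: 59.4
```

Call:
{"method": "drive_tool", "body": {
  "targets": [
    [1,0,0,0.5,0],
    [1,0,0,1,0],
    [1,0,0,1,0]
  ]
}}

```text
clock: 20.6
position: [567.7, 190.4, 77.2]
ee_rot: [-0.0, 1.0, 0.0, 0.001]
contact_force: [-2.3, -0.8, 9.8]
gripper_width: 14.5
grasp_force: 60.1
```

The tube is on the floor of the hole, at the height I predicted. I'll ease off, open slowly and rise.

Call:
{"method": "drive_tool", "body": {
  "targets": [
    [1,0,0,-1.3,0],
    [1,0,0,-1.3,0],
    [0.64,0,0,-1.3,0],
    [0.6,0,0,-1.3,0],
    [0.55,0,0,-1.3,0],
    [0.5,0,0,-1.3,0],
    [0.4,0,0,-1.3,0],
    [0.2,0,0,-1.3,0],
    [0,0,0,-1.3,0],
    [-0.2,0,0,-1.3,0],
    [-0.2,0,0,-1.3,0],
    [-0.2,0,0,-1.3,0]
  ]
}}

```text
clock: 21.8
position: [567.3, 190.3, 76.9]
ee_rot: [-0.0, 1.0, 0.0, 0.0]
contact_force: [-0.4, -0.2, -0.0]
gripper_width: 51.4
grasp_force: 0.0
```

Call:
{"method": "drive_tool", "body": {
  "targets": [
    [-0.2,0,0,-5,0],
    [-0.2,0,0,-15,0],
    [-0.2,0,0,-30,0],
    [-0.2,0,0,-45,0],
    [-0.2,0,0,-60,0],
    [-0.2,0,0,-75,0],
    [-0.2,0,0,-90,0],
    [-0.2,0,0,-105,0],
    [-0.2,0,0,-120,0],
    [-0.2,0,0,-120,0],
    [-0.2,0,0,-120,0]
  ]
}}

```text
clock: 22.9
position: [567.1, 190.4, 197.4]
ee_rot: [0.0, 1.0, 0.0, 0.0]
contact_force: [0.7, 0.2, -0.7]
gripper_width: 51.3
grasp_force: 0.0
```

```bash
python3 - <<'E'
from h import *
s=arm.read_state();W=cam("wrist",s);print(s["position"],s["contact_force"],s["gripper_width"])
w=arm.get_image("wrist");g=cv2.cvtColor(w,cv2.COLOR_BGR2HSV)
print("pred top",px(W,(564.7,189.5,117)),"pred mouth",px(W,(564.7,189.5,45)))
u,v=map(int,px(W,(564.7,189.5,117)))
m=((g[...,1]<60)).astype(np.uint8)[v-80:v+40,u-50:u+50]
n,l,st,c=cv2.connectedComponentsWithStats(m)
for i in range(1,n):
    if st[i,4]>60:print(st[i]+[u-50,v-80,0,0,0],c[i]+[u-50,v-80])
E
```

```text
[567.12819128 190.38002704 197.35665701] [ 0.66857588  0.15602678 -0.73590254] 51.34717135971298
pred top (np.float64(274.37506997032756), np.float64(212.9124024730591)) pred mouth (np.float64(274.0923802280126), np.float64(189.257263012511))
[274 132  50   9 232] [306.19396552 134.49137931]
[262 178  24  46 877] [273.48688712 201.25085519]
[ 224  206  100   46 1464] [270.82581967 242.6557377 ]
```

```bash
python3 -c "
from bench import arm
print(arm.job_done())"
```

```text
the job is handed in; nothing more can be done
None
```

The tube is out of the push-fit and standing upright, foot on the floor of the draining block's hole; the gripper is open and clear above it, no force reading went above about 17 N, and the job is handed in (no verdict was returned).

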